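Post a spent blade cassette into the used-blade box

ROBOT

A 6-joint arm with a two-finger parallel gripper is mounted at the origin on the work surface. World frame = base frame: x ahead of the robot, y to its left, z up, the work surface at z = 0. Lengths are in m, angles in rad, forces in N, time in s.
With the tool pointing down it reaches from about 0.275 to 0.975 m from the base axis. Payload 8.4 kg.
Tool frame: the origin (TCP) lies at the very end of the fingers, on their centre line; the grasp point (between the pads) lies 19 mm behind it; z points along the fingers, y is the line along which they close (so a half turn about z gives the same grasp; the last joint's range is limited). The gripper opens to 92 mm and grips with 3 to 60 N. Pads are 20 mm wide; open, the fingers measure 128 mm over their backs; the gripper's body (75 mm by 189 mm) begins 69 mm behind the grasp point.
Start: joints at [-1.203, 0.353, 1.633, -0, 1.155, -0.002], TCP at [0.226, -0.583, 0.181] pointing down, gripper open.
Joint ranges: [-2.63, 2.63], [-0.92, 2.1], [0.06, 2.66], [-1.3, 4.44], [0, 2.69], [-3.02, 3.02]. Speed limits (rad/s): [2.22, 2.22, 2.79, 3.14, 3.14, 3.14].

INTERFACE

Orientations are given as a 3x3 rotation matrix whose columns are the frame's x, y, z axes.
In Python, from cell import env gives the robot as it stands.
- The arm moves only by the tool send_rows, never from a script. Its argument "plan" is text: rows parted by semicolons, each of 7 numbers parted by spaces: the shift along the tool's x, y, z scaled (see below), then the turn, a rotation vector about the tool's x, y, z scaled (see below), then the opening, from 0 (shut) to 1 (fully open). In form: tx ty tz rx ry rz hand; .... A call has 1 to 5 rows; each row is the pose to reach, as a shift and turn from the pose commanded when the call began, along the tool's axes at that moment; what a row does not reach only later rows make up. The controller multiplies each number of a shift by 50 cm and each number of a turn by 60 degrees. A row lasts 1/8 s, in which the tool goes at most 62.5 mm and 10.7 degrees, less where a joint would pass 70% of its speed; a pose out of reach is approached as far as the arm can. A call with a number of a shift or a turn outside -1 to 1 is refused whole. A call with a gripper value outside its range is refused whole. The fingers move at their own pace and stop on an object; "newtons" is the grip in N (left out, the last holds). Time passes only in rows, so rows that repeat a pose let the fingers close. It gives the time, the measured TCP pose, the force, the opening and the grip force at its end, in the units of the state.
- env.sense(): the state, without advancing time (a new reading comes with each control period).
- env.read_camera(name): name is "scene" or "top"; returns a dict with "frame" (480x640x3 uint8, red, green, blue), "fovy" (degrees; the focal length in pixels is half the picture's height over the tangent of half this angle, whatever the lens; pixels are square), "cx", "cy" (the principal point, pixels), "world_to_cam" (4x4, takes a point from world to camera coordinates). Camera axes: x right, y down, z forward; pixel columns grow to the right and rows downward; lengths in m; the calibration is good to about 2 mm. A picture is of the moment at which its call begins. There is no depth.
- env.hand_in(): hands the job in; it is judged then, once.
The state is a dict: "clock": time; "qpos": joint angles; "dq": joint speeds; "tau": joint torques, N m; "tool_pos": TCP position; "tcp_rot": TCP orientation; "wrist_force": force on the tool from outside, world axes, zero at the start; "wrist_torque": the same for the moment, N m; "width": finger opening in m; "gripper_force": force on a finger pad.
Only numpy, scipy, OpenCV 4.12 (cv2) and the standard library are available. Lean on these libraries where they do the work, as an engineer would, in place of code of your own. Each camera call takes 0.05 s, during which the arm holds its last target. There are 200 camera calls.

TASK

Take the spent blade cassette out of the wooden rack and post it steel foot first, upright, down the slot of the grey used-blade box. Find the slot by feel against its backstops, ease the cassette in without forcing it (never more than 30 N), and push it right through until it drops to the bottom inside; leave the thread spool, the text block and the paste jar where they are.

Things in the scene. Friction and masses are not known exactly. Their poses are not given: they have to be found in the camera images.
- cassette_centre (a point): Centre of the spent blade cassette: a flat rigid plate of grey plastic with a rounded steel foot, 9 mm thick (its x), 80 mm wide (its y), 90 mm tall (its z, up), 0.15 kg, the two sides alike. This point is half-way up, 45 mm above its foot. At the start it stands upright in the rack's groove, its foot 30 mm below the rack's top.
- rack_top (a point): Centre of the top of the fixed wooden rack, 70 (x) x 120 (y) x 40 mm tall, at the mouth of its groove: 12 mm wide in x, 84 mm long in y, 30 mm deep. 60 mm of the cassette stand above it.
- box: Fixed grey sheet-steel used-blade box, 120 (x) x 160 (y) x 130 mm tall, hollow, origin in the middle of its underside, axes x and y along its sides, z up. Its inside floor is 6 mm up; a cassette standing inside has its centre 51 mm above the origin.
- lid_middle (a point): Middle of the top of the box's lid, 130 mm above its underside, axes as the box's. On the lid lies a bright steel slot collar, 72 (x) x 120 (y) x 8 mm, with its slot and blocks. Centred in y, but it may sit up to 12 mm either way (box x) of this point: this shift is not measured. About 30 N sideways would shift it.
- lip_level (a point): Point of the box 8 mm above lid_middle, at the level of the slot's lip (it does not follow the collar's shift). The slot is 12 mm wide (x), 88 mm long (y), straight through into the hollow box. Its middle 56 mm are open at this level, so that fingers can come down to the lip; steel blocks stand only beside its ends, 28 to 44 mm either side in y.
- backstop_level (a point): Point of the box 45 mm above lid_middle, level with the tops of two backstops, 8 mm thick blocks on the slot's -x side (box x), flush with the slot's -x wall (does not follow the shift). A cassette held foot above the cheeks but below this level and brought towards -x until it touches lies against that wall, with 3 mm of play left towards +x.
- cheek_level (a point): Point of the box 23 mm above lid_middle, level with the tops of two low cheeks, 14 mm thick blocks on the slot's +x side (does not follow the shift). From each a white spring roller, radius 5 mm, axle 5 mm below this level, stands 5 mm into the slot. They resist the cassette by 5 to 15 N, hold it when let go, and free it once its top is over 7 mm below this level.
- spool: Upright cream thread spool, 72 mm wide, 95 mm tall, origin under its centre; stays where it is.
- text_block: White sewn text block lying flat, 150 (x) x 105 (y) x 24 mm, origin under its centre; stays where it is.
- paste_jar: White paste jar, 68 mm wide, 85 mm tall, origin under its centre; stays where it is.
There are look-alikes about, which are no part of the job. Of the things that look like the part that bears cassette_centre, the largest one is meant.

How it is judged:
By the outcome, as a careful person would: the job done as asked, in the order asked, and still so for the second after the job is handed in, with the robot touching nothing.
It also fails if it takes over 54 s, if anything falls off the work surface, if the arm or the gripper's body presses on something with over 40 N, if the wrist force passes 120 N, or if a joint passes its speed limit or range.

## Working session

There is one attempt and no reset: what is moved stays moved. The work goes in short steps, Python scripts to look and compute and a tool call to move; the robot and the scene stay as the last step left them, time stands still between calls to the robot, and variables do not carry over. Pictures are saved under pics/ and viewed, at most 10 in all, crops included, and the job is handed in when it is done.

Besides the shell and the picture viewer there is one more tool, called as name(argument=value, ...) on one line, values as JSON. send_rows: Moves the arm, as the interface text tells. Shifts and turns lie within -1 to 1; 1 stands for 50 cm of shift or 60 degrees of turn. Its arguments: {"type":"object","properties":{"plan":{"type":"string"},"newtons":{"type":"number"}},"required":["plan"]}

```bash
mkdir -p pics; ls
python3 - <<'E'
from cell import env
import cv2,pickle
for n in("scene","top"):
    c=env.read_camera(n); cv2.imwrite(f"pics/{n}0.png",c["frame"][:,:,::-1]); pickle.dump(c,open(f"{n}0.pkl","wb"))
    print(n,c["fovy"],c["cx"],c["cy"],c["world_to_cam"].round(3).tolist())
s=env.sense();print(s["clock"],s["tool_pos"],s["tcp_rot"],s["wrist_force"],s["width"])
E
```

```text
pics
scene 45.704224759174835 326.48797719055136 235.4386036036045 [[-0.749, 0.662, -0.007, 0.389], [0.446, 0.498, -0.744, -0.134], [-0.489, -0.56, -0.668, 1.722], [0.0, 0.0, 0.0, 1.0]]
top 57.334961449553575 321.66505160172363 245.2573881058468 [[-0.02, -1.0, -0.011, 0.036], [-0.994, 0.021, -0.109, 0.536], [0.109, 0.009, -0.994, 1.307], [0.0, 0.0, 0.0, 1.0]]
0.1 [ 0.22573002 -0.5823319   0.18068488] [[ 9.32400497e-01  3.61426533e-01 -4.18344419e-04]
 [ 3.61426775e-01 -9.32399879e-01  1.07343229e-03]
 [-2.09737546e-06 -1.15206967e-03 -9.99999336e-01]] [-0.76081926 -0.43743416  0.10896369] 0.09205073129895228
```

View pics/scene0.png

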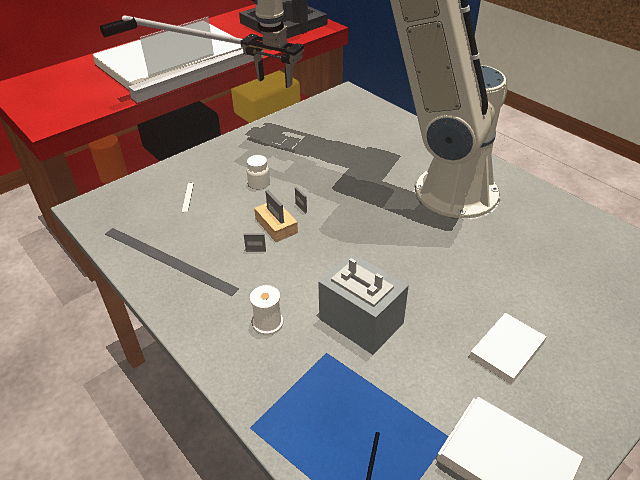

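View pics/top0.png

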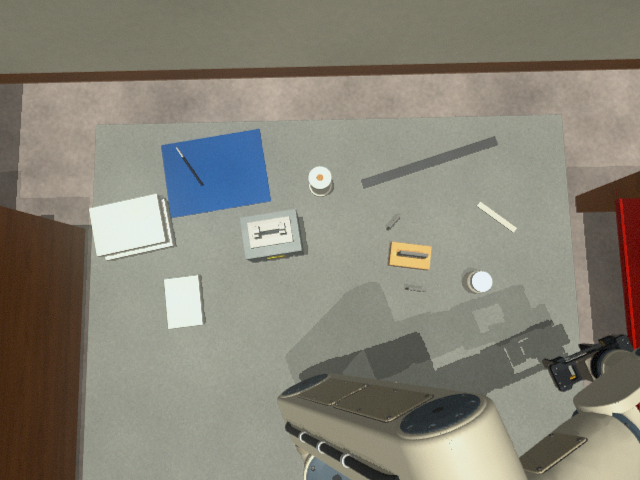

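The scene view shows the rack with the cassette at (277,215) and the box at (363,300). In the top view they are at (410,255) and (271,235), with small look-alikes at (393,221) and (414,288). Next I'll enlarge both.

Run:
```python
import cv2,numpy as np
t=cv2.imread("pics/top0.png");s=cv2.imread("pics/scene0.png")
r=lambda im,x,y,w,h,k:cv2.resize(im[y:y+h,x:x+w],None,fx=k,fy=k,interpolation=cv2.INTER_CUBIC)
a=np.vstack([r(t,380,230,65,50,6),r(t,235,200,65,50,6)])   # 390x600
b=np.vstack([r(s,245,180,65,60,5),r(s,310,250,65*100//65,60,5)[:, :325]]) if 0 else None
cv2.imwrite("pics/topc.png",np.hstack([r(t,380,230,65,60,6),r(t,235,205,68,60,6)]))
cv2.imwrite("pics/scenec.png",np.hstack([r(s,245,180,65,110,5),r(s,315,250,95,110,5)]))
```

```text
(no output)
```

View pics/topc.png

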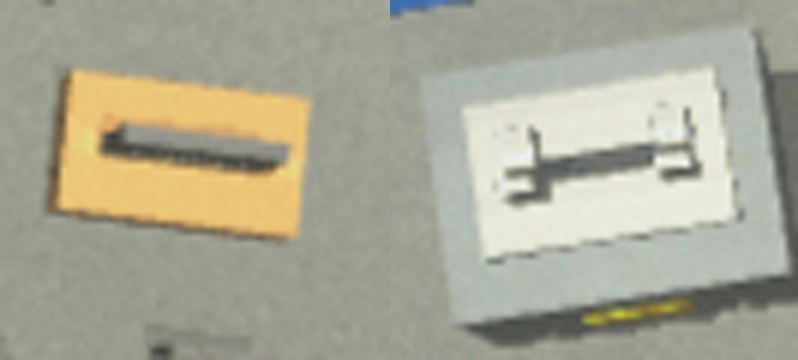

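View pics/scenec.png

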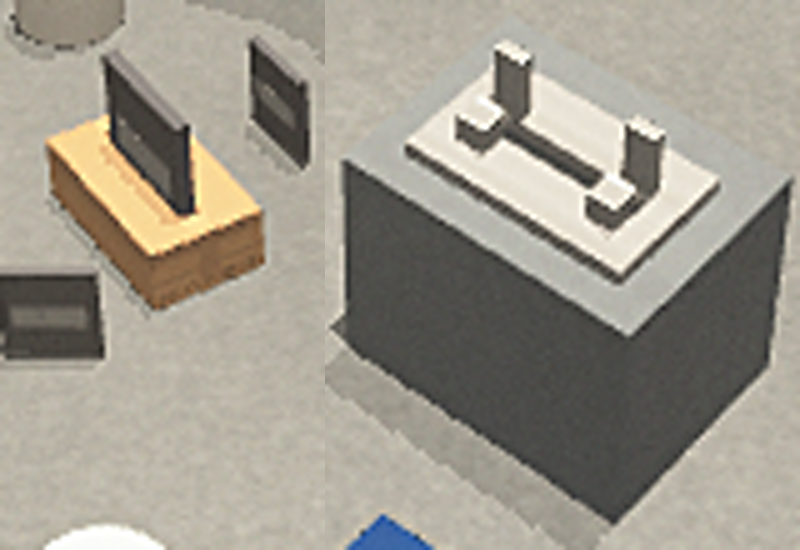

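The crops show the rack top corners (68,68), (310,100), (297,238) and (60,210), the cassette's top strip, the lid and collar corners, and the tall backstops on the world -x side. Now I'll fit the poses.

```bash
cat > h.py <<'E'
import pickle,numpy as np
from scipy.optimize import least_squares
C={n:pickle.load(open(f"{n}0.pkl","rb")) for n in("scene","top")}
def proj(n,P):
    c=C[n];f=240/np.tan(np.radians(c["fovy"])/2);q=c["world_to_cam"][:3,:3]@P+c["world_to_cam"][:3,3]
    return np.array([c["cx"]+f*q[0]/q[2],c["cy"]+f*q[1]/q[2]])
def rz(a):return np.array([[np.cos(a),-np.sin(a)],[np.sin(a),np.cos(a)]])
def fit(obs,x0):
    def r(p):return np.concatenate([proj(n,np.r_[p[:2]+rz(p[2])@np.array(l[:2]),l[2]])-uv for n,l,uv in obs])
    s=least_squares(r,x0,loss='soft_l1');print(s.x.round(4),np.degrees(s.x[2]).round(2),"rms px",np.sqrt(np.mean(s.fun**2)).round(2));print(s.fun.reshape(-1,2).round(1).tolist());return s.x
E
python3 - <<'E'
from h import *
tl=lambda u,v:np.array([380+u/6,230+v/6]);tr=lambda u,v:np.array([235+(u-390)/6,205+v/6])
sl=lambda u,v:np.array([245+u/5,180+v/5]);sr=lambda u,v:np.array([315+(u-325)/5,250+v/5])
def rect(a,b,z,top,sc,ft,fs):
    K=dict(TL=(a,b,z),TR=(a,-b,z),BR=(-a,-b,z),BL=(-a,b,z))
    return [("top",K[k],ft(*v)) for k,v in top.items()]+[("scene",K[k],fs(*v)) for k,v in sc.items()]
print("rack");fit(rect(.035,.06,.04,dict(TL=(70,70),TR=(310,100),BR=(297,238),BL=(60,210)),dict(TL=(150,255),TR=(47,143),BL=(263,210)),tl,sl),[.5,-.2,-.1])
print("cas");fit(rect(.0045,.04,.10,dict(TL=(125,123),TR=(290,146),BR=(284,165),BL=(120,143)),dict(TL=(180,130),TR=(104,58),BL=(189,125),BR=(112,52)),tl,sl),[.5,-.2,-.1])
print("lid");fit(rect(.06,.08,.13,dict(TL=(421,75),TR=(752,28),BR=(793,270),BL=(458,325)),dict(TL=(630,335),TR=(342,160),BL=(793,180),BR=(510,25)),tr,sr),[.5,.1,.1])
print("collar");fit(rect(.036,.06,.138,dict(TL=(463,105),TR=(713,67),BR=(740,218),BL=(485,262)),dict(TL=(620,272),TR=(407,150),BL=(720,183)),tr,sr),[.5,.1,.1])
E
```

```text
rack
[ 0.498  -0.2397 -0.1383] -7.92 rms px 0.75
[[-0.3, 0.2], [-0.5, -0.2], [-0.5, -0.1], [-1.0, -0.1], [-0.1, -0.9], [-0.6, -1.8], [-0.5, -1.3]]
cas
[ 0.4982 -0.2382 -0.1382] -7.92 rms px 0.8
[[-1.0, 0.1], [-0.7, -0.4], [-0.0, -0.5], [-0.5, -0.1], [-1.1, -0.8], [-0.5, -1.5], [0.0, -1.0], [0.8, -1.4]]
lid
[0.5609 0.1708 0.1389] 7.96 rms px 1.09
[[-1.3, -0.0], [-0.8, -1.0], [-1.2, 0.1], [-1.6, -0.1], [-0.4, -0.4], [-0.3, -1.3], [-0.3, -1.5], [-0.2, -2.7]]
collar
[0.5649 0.1712 0.1397] 8.0 rms px 1.0
[[-0.8, 0.3], [-0.4, -0.1], [-1.1, -0.2], [-0.9, -0.7], [-0.1, -0.6], [-0.7, -2.6], [-0.3, -1.8]]
```

```bash
cat > g.py <<'E'
import sys,numpy as np
from cell import env
from scipy.spatial.transform import Rotation as R
# usage: g.py x y z yaw_of_tool_y(deg)
s=env.sense();p=np.array(s["tool_pos"]);M=np.array(s["tcp_rot"])
print("t",round(s["clock"],2),"tcp",p.round(4),"yaw",np.degrees(np.arctan2(M[1,1],M[0,1])).round(2),"F",np.round(s["wrist_force"],1),"w",round(s["width"],4),"g",np.round(s["gripper_force"],1))
if len(sys.argv)>4:
    x,y,z,a=map(float,sys.argv[1:5]);a=np.radians(a)
    T=np.array([[-np.sin(a),np.cos(a),0],[np.cos(a),np.sin(a),0],[0,0,-1]]).T
    T=np.c_[[-np.sin(a),np.cos(a),0],[np.cos(a),np.sin(a),0],[0,0,-1]]
    print("x axis alt det",np.linalg.det(T).round(2))
    print("row",(M.T@(np.array([x,y,z])-p)/.5).round(4),(R.from_matrix(M.T@T).as_rotvec()/np.radians(60)).round(4))
E
python3 g.py .498 -.2385 .16 -7.92
```

```text
t 0.1 tcp [ 0.2257 -0.5823  0.1807] yaw -68.81 F [-0.8 -0.4  0.1] w 0.0921 g 0.0
x axis alt det 1.0
row [ 0.7563 -0.4443  0.0419] [-1.0000e-03 -6.0000e-04 -1.0149e+00]
```

send_rows(plan="0.756 -0.444 0.04 0 0 -1 1; 0.756 -0.444 0.04 0 0 -1 1; 0.756 -0.444 0.04 0 0 -1 1; 0.756 -0.444 0.04 0 0 -1 1; 0.756 -0.444 0.04 0 0 -1 1", newtons=40)

```text
clock: 0.72
tool_pos: [0.4206, -0.3363, 0.1669]
tcp_rot: [[0.255, 0.967, -0.0], [0.967, -0.255, 0.0], [0.0, -0.0, -1.0]]
wrist_force: [0.7, -1.1, 0.4]
width: 0.0918
gripper_force: 0.0
```

```bash
python3 g.py .498 -.2385 .13 -7.92
```

```text
t 0.72 tcp [ 0.4206 -0.3363  0.1669] yaw -14.76 F [ 0.7 -1.1  0.4] w 0.0918 g 0.0
x axis alt det 1.0
row [0.2286 0.0999 0.0737] [-0.     -0.     -0.1139]
```

send_rows(plan="0.228 0.1 0.06 0 0 -0.114 1; 0.228 0.1 0.06 0 0 -0.114 1; 0.228 0.1 0.06 0 0 -0.114 1; 0.228 0.1 0.06 0 0 -0.114 1")

```text
clock: 1.23
tool_pos: [0.4975, -0.2408, 0.1368]
tcp_rot: [[0.142, 0.99, -0.001], [0.99, -0.142, 0.0], [-0.0, -0.001, -1.0]]
wrist_force: [0.6, -0.5, -0.8]
width: 0.092
gripper_force: 0.0
```

```bash
python3 g.py .498 -.2385 .07 -7.92
python3 - <<'E'
from cell import env
import cv2,numpy as np
a=env.read_camera("top")["frame"][210:290,360:460,::-1];b=env.read_camera("scene")["frame"][150:250,230:330,::-1]
r=lambda i:cv2.resize(i,(400,400*i.shape[0]//i.shape[1]),interpolation=cv2.INTER_CUBIC)
A=r(a);B=r(b);A=cv2.copyMakeBorder(A,0,B.shape[0]-A.shape[0],0,0,0);cv2.imwrite("pics/pre.png",np.hstack([A,B]))
E
```

```text
t 1.23 tcp [ 0.4975 -0.2408  0.1368] yaw -8.18 F [ 0.6 -0.5 -0.8] w 0.092 g 0.0
x axis alt det 1.0
row [0.0048 0.0005 0.1335] [-0.0009  0.0001 -0.0044]
```

View pics/pre.png

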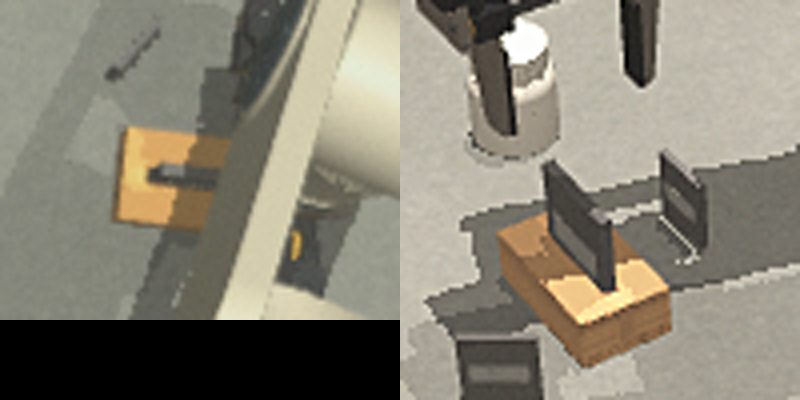

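The open fingers (tips at crop (512,132) and (640,85)) straddle the cassette at crop (580,220), so I'm going down.

send_rows(plan="0.004 0 0.08 0 0 -0.004 1; 0.004 0 0.134 0 0 -0.004 1; 0.004 0 0.134 0 0 -0.004 1; 0.004 0 0.134 0 0 -0.004 0.3; 0.004 0 0.134 0 0 -0.004 0", newtons=15)

```text
clock: 1.95
tool_pos: [0.4988, -0.2398, 0.0715]
tcp_rot: [[0.14, 0.99, 0.002], [0.99, -0.14, -0.001], [-0.001, 0.002, -1.0]]
wrist_force: [-0.1, -0.2, -0.8]
width: 0.0742
gripper_force: 0.0
```

send_rows(plan="0 0 0 0 0 0 0; 0 0 0 0 0 0 0; 0 0 0 0 0 0 0; 0 0 0 0 0 0 0", newtons=15)

```text
clock: 2.45
tool_pos: [0.498, -0.239, 0.0701]
tcp_rot: [[0.139, 0.99, -0.0], [0.99, -0.139, 0.0], [0.0, -0.0, -1.0]]
wrist_force: [-0.3, -0.1, -0.1]
width: 0.0338
gripper_force: 0.0
```

send_rows(plan="0 0 0 0 0 0 0; 0 0 0 0 0 0 0; 0 0 0 0 0 0 0; 0 0 0 0 0 0 0; 0 0 0 0 0 0 0", newtons=15)

```text
clock: 3.08
tool_pos: [0.498, -0.239, 0.07]
tcp_rot: [[0.139, 0.99, -0.0], [0.99, -0.139, 0.0], [0.0, -0.0, -1.0]]
wrist_force: [0.1, 0.4, -0.3]
width: 0.0006
gripper_force: 0.0
```

Run:
```python
from cell import env
import cv2,pickle
c=env.read_camera("scene");pickle.dump(c,open("s1.pkl","wb"));i=c["frame"][130:250,215:335,::-1]
cv2.imwrite("pics/grip.png",cv2.resize(i,(600,600),interpolation=cv2.INTER_CUBIC))
```

```text
(no output)
```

View pics/grip.png

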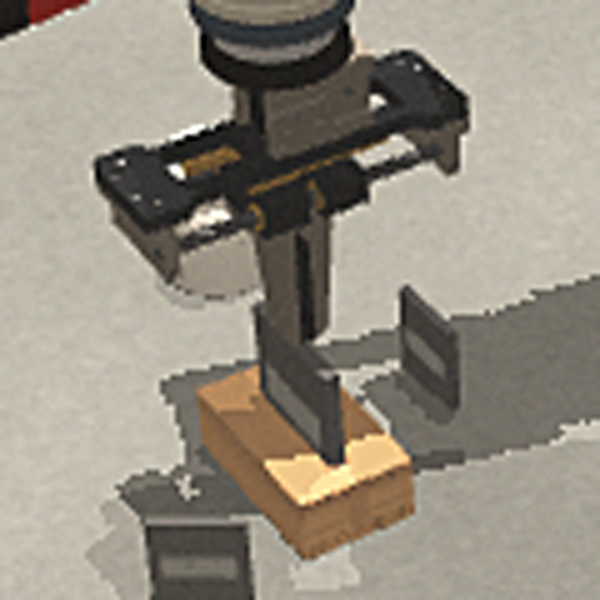

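Run:
```python
from h import *
s=pickle.load(open("s1.pkl","rb"))
print(np.abs(s["world_to_cam"]-C["scene"]["world_to_cam"]).max(),s["fovy"]-C["scene"]["fovy"],s.keys())
for z in(.07,.089,.1):print(z,proj("scene",np.array([.498,-.239,z])))
print(proj("scene",np.array([0.226,-.583,.181])),proj("top",np.array([0.226,-.583,.181])),proj("scene",np.zeros(3)))
```

```text
0.0 0.0 dict_keys(['frame', 'fovy', 'cx', 'cy', 'world_to_cam'])
0.07 [274.57927582 205.38738918]
0.089 [274.10771493 199.95843708]
0.1 [273.83116271 196.77456684]
[274.01726281  91.9546164 ] [556.24566598 352.11486105] [455.22873033 191.13947395]
```

```bash
cat > f2.py <<'E'
from h import *
o=lambda k,x,y:(lambda u,v:np.array([x+(u+.5)/k-.5,y+(v+.5)/k-.5]))
tl=o(6,380,230);tr0=o(6,235,205);tr=lambda u,v:tr0(u-390,v);sl=o(5,245,180);sr0=o(5,315,250);sr=lambda u,v:sr0(u-325,v)
def rect(a,b,z,top,sc,ft,fs):
    K=dict(TL=(a,b,z),TR=(a,-b,z),BR=(-a,-b,z),BL=(-a,b,z))
    return [("top",K[k],ft(*v)) for k,v in top.items()]+[("scene",K[k],fs(*v)) for k,v in sc.items()]
def fz(name,obs,x0):
    for sel in("both","top","scene"):
        O=[q for q in obs if sel in("both",q[0])]
        def r(p):return np.concatenate([proj(n,np.r_[p[:2]+rz(p[2])@np.array(l[:2]),l[2]+p[3]])-uv for n,l,uv in O])
        s=least_squares(r,x0+[0]);print(name,sel,s.x.round(4),"rms",np.sqrt(np.mean(s.fun**2)).round(2))
if __name__=="__main__":
    fz("rack",rect(.035,.06,.04,dict(TL=(70,70),TR=(310,100),BR=(297,238),BL=(60,210)),dict(TL=(150,255),TR=(47,143),BL=(263,210)),tl,sl),[.5,-.2,-.1])
    fz("cas",rect(.0045,.04,.10,dict(TL=(125,123),TR=(290,146),BR=(284,165),BL=(120,143)),dict(TL=(180,130),TR=(104,58),BL=(189,125),BR=(112,52)),tl,sl),[.5,-.2,-.1])
    fz("lid",rect(.06,.08,.13,dict(TL=(421,75),TR=(752,28),BR=(793,270),BL=(458,325)),dict(TL=(630,335),TR=(342,160),BL=(793,180),BR=(510,25)),tr,sr),[.5,.1,.1])
    fz("collar",rect(.036,.06,.138,dict(TL=(463,105),TR=(713,67),BR=(740,218),BL=(485,262)),dict(TL=(620,272),TR=(407,150),BL=(720,183)),tr,sr),[.5,.1,.1])
E
python3 f2.py
python3 - <<'E'
import pickle,cv2
i=pickle.load(open("s1.pkl","rb"))["frame"][170:230,250:330,::-1]
cv2.imwrite("pics/grip2.png",cv2.resize(i,(800,600),interpolation=cv2.INTER_CUBIC))
E
```

```text
rack both [ 0.4988 -0.2404 -0.1358 -0.0031] rms 0.31
rack top [ 4.991e-01 -2.402e-01 -1.375e-01  1.000e-04] rms 0.2
rack scene [ 0.4916 -0.2496 -0.1363 -0.0132] rms 0.27
cas both [ 0.4988 -0.2391 -0.1315 -0.0029] rms 0.44
cas top [ 0.5    -0.2415 -0.1598 -0.014 ] rms 0.21
cas scene [ 0.4812 -0.2643 -0.0954 -0.027 ] rms 0.38
lid both [ 0.561   0.1697  0.1408 -0.0041] rms 0.54
lid top [ 0.5631  0.17    0.1385 -0.0122] rms 0.29
lid scene [ 0.5546  0.1647  0.1431 -0.0127] rms 0.5
collar both [ 0.5656  0.171   0.1477 -0.0036] rms 0.48
collar top [0.5647 0.1694 0.1437 0.0059] rms 0.3
collar scene [ 0.5542  0.161   0.1515 -0.0201] rms 0.46
```

View pics/grip2.png

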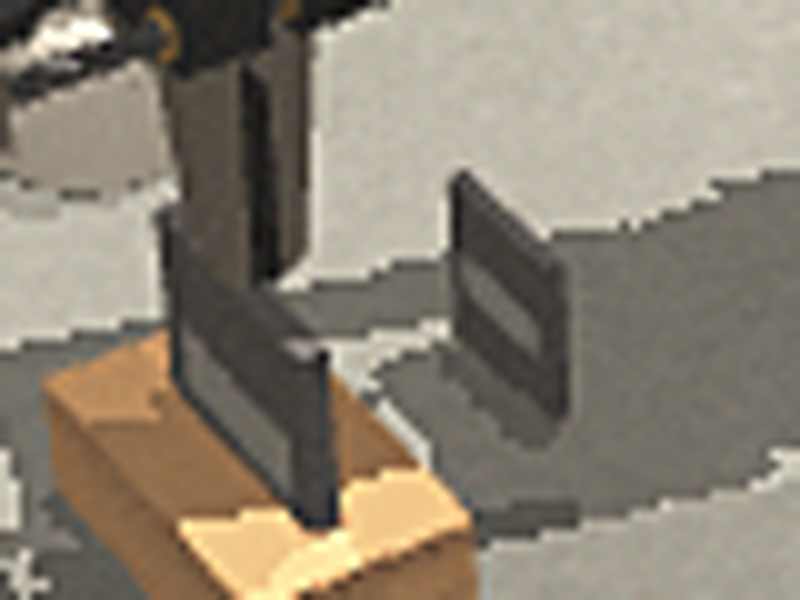

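The fingers closed just above the cassette. Their tips show at px (275.5,196), while the reported z = 0.07 would project to (274.6,205), so they look about 30 mm higher than reported. I'll open and compare the predicted tip with the picture at another height.

send_rows(plan="0 0 0 0 0 0 1; 0 0 0 0 0 0 1; 0 0 0 0 0 0 1; 0 0 0 0 0 0 1; 0 0 0 0 0 0 1")

```text
clock: 3.75
tool_pos: [0.498, -0.239, 0.07]
tcp_rot: [[0.139, 0.99, -0.0], [0.99, -0.139, 0.0], [0.0, -0.0, -1.0]]
wrist_force: [-0.0, -0.0, -0.9]
width: 0.0482
gripper_force: 0.0
```

Run:
```python
from cell import env
from h import *
import cv2
s=env.sense();p=s["tool_pos"];M=s["tcp_rot"];print(p,s["width"],s["qpos"],s["tau"])
c=env.read_camera("scene");a=c["frame"][:,:,::-1].copy()[150:240,220:340]
a=cv2.resize(a,(800,600),interpolation=cv2.INTER_CUBIC)
k=800/120
for dz in(0,.03):
  for dy in(-.046,0,.046):
    u,v=proj("scene",p+M[:,1]*dy+np.array([0,0,dz]));print(dz,dy,u,v);cv2.circle(a,(int((u-220)*k),int((v-150)*k)),4,(0,0,255) if dz==0 else (0,255,0),-1)
cv2.imwrite("pics/open.png",a)
```

```text
[ 0.49796526 -0.23902482  0.0700048 ] 0.04817785884218979 [-4.50240857e-01  3.75651421e-01  1.88521673e+00  5.16472775e-06
  8.80797805e-01 -3.10296689e-01] [-1.75606132e-03 -5.43265629e+01 -2.68250638e+01  5.25154243e-02
  3.81748192e-02 -1.59420988e-04]
0 -0.046 288.9949352776698 199.56713685890188
0 0 274.5836736113465 205.3764887350153
0 0.046 259.8242486222655 211.3261894091096
0.03 -0.046 288.44062885686805 190.98271959054313
0.03 0 273.83563098232304 196.763679254126
0.03 0.046 258.87315391402547 202.6861365623785
```

View pics/open.png

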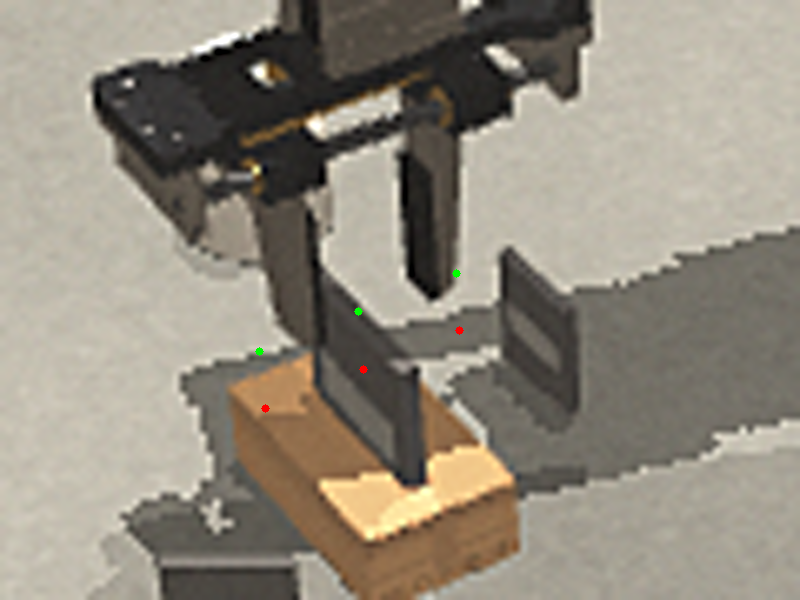

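send_rows(plan="0 0 0 0 0 0 1; 0 0 0 0 0 0 1; 0 0 0 0 0 0 1; 0 0 0 0 0 0 1; 0 0 0.02 0 0 0 1")

```text
clock: 4.42
tool_pos: [0.4986, -0.2393, 0.0603]
tcp_rot: [[0.14, 0.99, 0.001], [0.99, -0.14, -0.001], [-0.0, 0.001, -1.0]]
wrist_force: [0.2, 0.2, -0.0]
width: 0.0919
gripper_force: 0.0
```

send_rows(plan="0 0 0.015 0 0 0 1; 0 0 0.03 0 0 0 1; 0 0 0.03 0 0 0 1")

```text
clock: 4.8
tool_pos: [0.4974, -0.2387, 0.0441]
tcp_rot: [[0.139, 0.99, -0.001], [0.99, -0.139, 0.001], [0.0, -0.001, -1.0]]
wrist_force: [0.4, 0.4, 0.1]
width: 0.0918
gripper_force: 0.0
```

Now I'll close gently.

send_rows(plan="0 0 0 0 0 0 0; 0 0 0 0 0 0 0; 0 0 0 0 0 0 0; 0 0 0 0 0 0 0; 0 0 0 0 0 0 0", newtons=10)

```text
clock: 5.42
tool_pos: [0.498, -0.239, 0.0451]
tcp_rot: [[0.139, 0.99, 0.0], [0.99, -0.139, -0.0], [-0.0, 0.0, -1.0]]
wrist_force: [0.3, 0.7, 0.5]
width: 0.0443
gripper_force: 0.0
```

send_rows(plan="0 0 0 0 0 0 0; 0 0 0 0 0 0 0; 0 0 0 0 0 0 0; 0 0 0 0 0 0 0; 0 0 0 0 0 0 0", newtons=10)

```text
clock: 6.05
tool_pos: [0.4986, -0.2392, 0.0451]
tcp_rot: [[0.14, 0.99, 0.001], [0.99, -0.14, -0.0], [-0.0, 0.001, -1.0]]
wrist_force: [2.3, -0.6, -1.4]
width: 0.0093
gripper_force: 9.9
```

Gripped: 9.3 mm, 10 N. The TCP really does sit about 30 mm higher than reported. I'll regrip 10 mm deeper for a firmer hold.

send_rows(plan="0 0 0 0 0 0 0.3; 0 0 0 0 0 0 0.3; 0 0 0 0 0 0 0.3; 0 0 0.01 0 0 0 0.3; 0 0 0.02 0 0 0 0.3")

```text
clock: 6.68
tool_pos: [0.4979, -0.239, 0.0346]
tcp_rot: [[0.14, 0.99, -0.0], [0.99, -0.14, 0.0], [0.0, -0.0, -1.0]]
wrist_force: [-0.9, 0.3, -0.1]
width: 0.0274
gripper_force: 0.0
```

send_rows(plan="0 0 0 0 0 0 0; 0 0 0 0 0 0 0; 0 0 0 0 0 0 0; 0 0 0 0 0 0 0; 0 0 0 0 0 0 0", newtons=10)

```text
clock: 7.3
tool_pos: [0.499, -0.2394, 0.0354]
tcp_rot: [[0.14, 0.99, 0.002], [0.99, -0.14, -0.001], [-0.0, 0.002, -1.0]]
wrist_force: [5.5, -0.3, -3.5]
width: 0.0094
gripper_force: 10.0
```

send_rows(plan="0 0 0 0 0 0 0; 0 0 0 0 0 0 0", newtons=40)

```text
clock: 7.55
tool_pos: [0.4997, -0.2395, 0.0355]
tcp_rot: [[0.14, 0.99, 0.003], [0.99, -0.14, -0.001], [-0.001, 0.003, -1.0]]
wrist_force: [7.3, -0.7, -4.5]
width: 0.0086
gripper_force: 39.9
```

send_rows(plan="0 0.004 0 0 0 0 0; 0 0.004 -0.03 0 0 0 0; 0 0.004 -0.08 0 0 0 0; 0 0.004 -0.2 0 0 0 0; 0 0.004 -0.32 0 0 0 0", newtons=40)

```text
clock: 8.18
tool_pos: [0.4981, -0.2387, 0.1964]
tcp_rot: [[0.139, 0.99, -0.003], [0.99, -0.139, 0.001], [0.001, -0.004, -1.0]]
wrist_force: [0.4, -0.9, -1.3]
width: 0.0089
gripper_force: 40.0
```

send_rows(plan="0 0 -0.07 0 0 0 0; 0 0 -0.07 0 0 0 0; 0 0 -0.07 0 0 0 0")

```text
clock: 8.55
tool_pos: [0.4986, -0.2388, 0.2288]
tcp_rot: [[0.14, 0.99, -0.003], [0.99, -0.14, 0.001], [0.001, -0.003, -1.0]]
wrist_force: [-0.2, 0.4, -2.4]
width: 0.0086
gripper_force: 40.0
```

```bash
python3 g.py .58 .171 .23 8.1
```

```text
t 8.55 tcp [ 0.4986 -0.2388  0.2288] yaw -8.02 F [-0.2  0.4 -2.4] w 0.0086 g 40.0
x axis alt det 1.0
row [ 0.8343  0.0469 -0.0021] [-0.0025 -0.001  -0.2687]
```

send_rows(plan="0.1 0.006 0 0 0 -0.03 0; 0.2 0.012 0 0 0 -0.07 0; 0.3 0.018 0 0 0 -0.1 0; 0.4 0.023 0 0 0 -0.13 0; 0.5 0.029 0 0 0 -0.17 0")

```text
clock: 9.18
tool_pos: [0.5477, 0.0077, 0.2277]
tcp_rot: [[-0.039, 0.999, -0.004], [0.999, 0.039, -0.0], [-0.0, -0.004, -1.0]]
wrist_force: [1.3, -0.3, -2.6]
width: 0.0085
gripper_force: 40.0
```

send_rows(plan="0.1 0.03 0 0 0 -0.04 0; 0.2 0.06 0 0 0 -0.08 0; 0.28 0.08 0 0 0 -0.1 0; 0.32 0.08 0 0 0 -0.1 0; 0.32 0.08 0 0 0 -0.1 0")

```text
clock: 9.8
tool_pos: [0.5818, 0.168, 0.2283]
tcp_rot: [[-0.144, 0.99, -0.003], [0.99, 0.144, -0.001], [-0.001, -0.003, -1.0]]
wrist_force: [-0.4, -0.4, -1.3]
width: 0.0085
gripper_force: 40.0
```

```bash
python3 g.py .58 .171 .23 8.1
```

```text
t 9.8 tcp [0.5818 0.168  0.2283] yaw 8.26 F [-0.4 -0.4 -1.3] w 0.0085 g 40.0
x axis alt det 1.0
row [ 0.0064 -0.0027 -0.0033] [-0.0031  0.0006  0.0026]
```

send_rows(plan="0.01 0 0 0 0 0 0; 0.01 0 0 0 0 0 0; 0.01 0 0 0 0 0 0")

```text
clock: 10.18
tool_pos: [0.5824, 0.1718, 0.2302]
tcp_rot: [[-0.141, 0.99, 0.0], [0.99, 0.141, -0.0], [-0.0, 0.0, -1.0]]
wrist_force: [-0.3, 0.5, -1.1]
width: 0.0088
gripper_force: 40.0
```

```bash
python3 g.py
python3 - <<'E'
from cell import env
import cv2,numpy as np,pickle
T=env.read_camera("top");S=env.read_camera("scene");pickle.dump((T,S),open("b1.pkl","wb"))
a=T["frame"][195:275,230:310,::-1];b=S["frame"][215:335,315:415,::-1]
r=lambda i,k:cv2.resize(i,None,fx=k,fy=k,interpolation=cv2.INTER_CUBIC)
A=r(a,3.75);B=r(b,5);A=cv2.copyMakeBorder(A,0,300,0,0,0);cv2.imwrite("pics/over.png",np.hstack([A,B]))
E
```

```text
t 10.18 tcp [0.5824 0.1718 0.2302] yaw 8.13 F [-0.3  0.5 -1.1] w 0.0088 g 40.0
```

View pics/over.png

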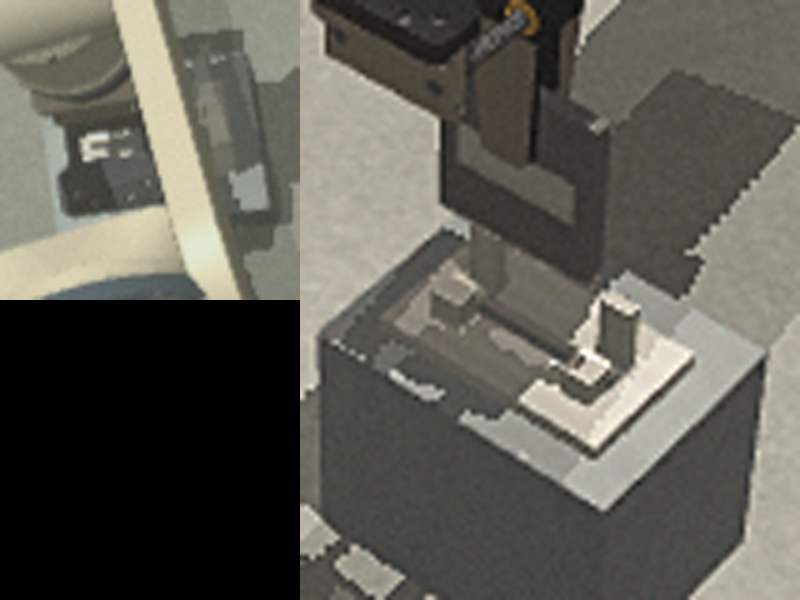

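The picture shows the cassette held upright over the collar, with bottom corners at (442,203) and (596,281) in the composite. I'll fit its pose to check y.

Run:
```python
from h import *
P=lambda u,v:np.array([315+(u-300+.5)/5-.5,215+(v+.5)/5-.5])
obs=[((.0045,-.04,0),P(442,203)),((.0045,.04,0),P(596,281)),((-.0045,.04,0),P(606,274)),((-.0045,.04,.09),P(609,124))]
for l,o in obs:print(o,end=' ')
for free in(0,1):
    def r(p):
        z=.205+(p[3] if free else 0)
        return np.concatenate([proj("scene",np.r_[p[:2]+rz(p[2])@np.array(l[:2]),z+l[2]])-o for l,o in obs]+[[0 if free else p[3]]])
    s=least_squares(r,[.58,.17,.14,0]);print("\n",s.x.round(4),s.fun.round(1))
    d=rz(.141).T@(s.x[:2]-[.5656,.171]);print("rel collar in box axes",d.round(4))
d=rz(.141).T@(np.array([.5824,.1718])-[.5656,.171]);print("tcp rel",d.round(4))
```

```text
[343.  255.2] [373.8 270.8] [375.8 269.4] [376.4 239.4] 
 [0.5776 0.1717 0.1494 0.    ] [-0.1 -0.1 -0.9  1.3 -0.4  0.3  1.3 -1.6  0. ]
rel collar in box axes [ 0.012 -0.001]

 [ 0.5447  0.1403  0.1835 -0.0448] [ 0.6  0.6 -0.9  0.5 -0.6 -0.4  0.9 -0.7  0. ]
rel collar in box axes [-0.025  -0.0275]
tcp rel [ 0.0167 -0.0016]
```

send_rows(plan="0.003 0 0.03 0 0 0 0; 0.003 0 0.06 0 0 0 0; 0.003 0 0.084 0 0 0 0; 0.003 -0.008 0.084 0 0 0 0; 0.003 -0.016 0.084 0 0 0 0")

```text
clock: 10.9
tool_pos: [0.5741, 0.173, 0.1881]
tcp_rot: [[-0.142, 0.99, 0.0], [0.99, 0.142, 0.0], [0.0, 0.0, -1.0]]
wrist_force: [0.9, 0.6, -0.3]
width: 0.0083
gripper_force: 40.0
```

send_rows(plan="0 -0.002 0 0 0 0 0; 0 -0.004 0 0 0 0 0; 0 -0.004 0 0 0 0 0; 0 -0.004 0 0 0 0 0")

```text
clock: 11.4
tool_pos: [0.5724, 0.1727, 0.1882]
tcp_rot: [[-0.142, 0.99, 0.0], [0.99, 0.142, 0.0], [0.0, 0.0, -1.0]]
wrist_force: [0.2, 0.1, -1.0]
width: 0.0083
gripper_force: 40.0
```

send_rows(plan="0 -0.002 0 0 0 0 0; 0 -0.004 0 0 0 0 0; 0 -0.004 0 0 0 0 0; 0 -0.004 0 0 0 0 0")

```text
clock: 11.9
tool_pos: [0.5703, 0.1723, 0.1881]
tcp_rot: [[-0.142, 0.99, 0.0], [0.99, 0.142, 0.0], [0.0, 0.0, -1.0]]
wrist_force: [-0.4, -0.5, -1.5]
width: 0.0089
gripper_force: 40.0
```

send_rows(plan="0 -0.002 0 0 0 0 0; 0 -0.004 0 0 0 0 0; 0 -0.004 0 0 0 0 0; 0 -0.004 0 0 0 0 0")

```text
clock: 12.4
tool_pos: [0.5683, 0.1721, 0.1881]
tcp_rot: [[-0.142, 0.99, 0.0], [0.99, 0.142, 0.0], [0.0, 0.0, -1.0]]
wrist_force: [0.1, 0.2, -1.5]
width: 0.0088
gripper_force: 40.0
```

send_rows(plan="0 -0.002 0 0 0 0 0; 0 -0.003 0 0 0 0 0; 0 -0.003 0 0 0 0 0")

```text
clock: 12.78
tool_pos: [0.5668, 0.1718, 0.1881]
tcp_rot: [[-0.142, 0.99, 0.0], [0.99, 0.142, 0.0], [-0.0, 0.0, -1.0]]
wrist_force: [-0.1, 0.2, -0.7]
width: 0.0085
gripper_force: 40.0
```

send_rows(plan="0 -0.002 0 0 0 0 0; 0 -0.003 0 0 0 0 0; 0 -0.003 0 0 0 0 0")

```text
clock: 13.15
tool_pos: [0.5654, 0.1716, 0.1881]
tcp_rot: [[-0.142, 0.99, 0.0], [0.99, 0.142, 0.0], [-0.0, 0.0, -1.0]]
wrist_force: [-0.8, -0.3, -1.5]
width: 0.009
gripper_force: 40.0
```

send_rows(plan="0 -0.002 0 0 0 0 0; 0 -0.003 0 0 0 0 0; 0 -0.003 0 0 0 0 0")

```text
clock: 13.52
tool_pos: [0.565, 0.1716, 0.1883]
tcp_rot: [[-0.142, 0.99, 0.002], [0.99, 0.142, 0.001], [0.0, 0.002, -1.0]]
wrist_force: [5.4, 0.5, -3.4]
width: 0.0088
gripper_force: 40.0
```

Contact is 5.4 N at x = 0.565. I'll back off 1.2 mm and ease down.

send_rows(plan="0 0.0025 0 0 0 0 0; 0 0.0025 0.006 0 0 0 0; 0 0.0025 0.012 0 0 0 0; 0 0.0025 0.016 0 0 0 0; 0 0.0025 0.016 0 0 0 0", newtons=50)

```text
clock: 14.15
tool_pos: [0.5651, 0.1716, 0.1798]
tcp_rot: [[-0.142, 0.99, -0.0], [0.99, 0.142, 0.0], [0.0, -0.0, -1.0]]
wrist_force: [3.4, 0.9, -2.9]
width: 0.0089
gripper_force: 50.0
```

send_rows(plan="0 0 0.003 0 0 0 0; 0 0 0.006 0 0 0 0; 0 0 0.008 0 0 0 0")

```text
clock: 14.52
tool_pos: [0.5652, 0.1716, 0.1761]
tcp_rot: [[-0.142, 0.99, 0.0], [0.99, 0.142, 0.0], [0.0, 0.0, -1.0]]
wrist_force: [2.7, -0.3, -0.3]
width: 0.0088
gripper_force: 50.0
```

send_rows(plan="0 0 0.003 0 0 0 0; 0 0 0.006 0 0 0 0; 0 0 0.008 0 0 0 0")

```text
clock: 14.9
tool_pos: [0.5653, 0.1717, 0.1731]
tcp_rot: [[-0.142, 0.99, 0.001], [0.99, 0.142, 0.0], [0.0, 0.001, -1.0]]
wrist_force: [0.3, -0.1, 9.8]
width: 0.0087
gripper_force: 50.0
```

send_rows(plan="0 0 0.002 0 0 0 0; 0 0 0.004 0 0 0 0; 0 0 0.004 0 0 0 0")

```text
clock: 15.28
tool_pos: [0.5653, 0.1717, 0.1708]
tcp_rot: [[-0.142, 0.99, 0.001], [0.99, 0.142, 0.0], [0.0, 0.001, -1.0]]
wrist_force: [2.1, -0.6, 6.6]
width: 0.0088
gripper_force: 50.0
```

send_rows(plan="0 0 0.002 0 0 0 0; 0 0 0.004 0 0 0 0; 0 0 0.004 0 0 0 0")

```text
clock: 15.65
tool_pos: [0.5652, 0.1717, 0.1686]
tcp_rot: [[-0.142, 0.99, 0.0], [0.99, 0.142, 0.0], [0.0, 0.001, -1.0]]
wrist_force: [2.3, 0.8, 5.3]
width: 0.0088
gripper_force: 50.0
```

send_rows(plan="0 0 0.003 0 0 0 0; 0 0 0.006 0 0 0 0; 0 0 0.008 0 0 0 0; 0 0 0.008 0 0 0 0")

```text
clock: 16.15
tool_pos: [0.5653, 0.1717, 0.1646]
tcp_rot: [[-0.142, 0.99, 0.001], [0.99, 0.142, 0.0], [0.0, 0.001, -1.0]]
wrist_force: [1.8, -0.0, 4.7]
width: 0.0085
gripper_force: 50.0
```

send_rows(plan="0 0 0.003 0 0 0 0; 0 0 0.006 0 0 0 0; 0 0 0.008 0 0 0 0; 0 0 0.008 0 0 0 0")

```text
clock: 16.65
tool_pos: [0.5653, 0.1717, 0.1604]
tcp_rot: [[-0.142, 0.99, 0.0], [0.99, 0.142, 0.0], [0.0, 0.001, -1.0]]
wrist_force: [1.2, 1.1, 5.4]
width: 0.0085
gripper_force: 50.0
```

send_rows(plan="0 0 0.003 0 0 0 0; 0 0 0.006 0 0 0 0; 0 0 0.008 0 0 0 0; 0 0 0.008 0 0 0 0")

```text
clock: 17.15
tool_pos: [0.5653, 0.1717, 0.1563]
tcp_rot: [[-0.142, 0.99, 0.0], [0.99, 0.142, 0.0], [0.0, 0.0, -1.0]]
wrist_force: [2.0, 1.0, 5.1]
width: 0.0085
gripper_force: 50.0
```

Past the lip with steady light roller drag, so I'm carrying on down.

send_rows(plan="0 0 0.006 0 0 0 0; 0 0 0.012 0 0 0 0; 0 0 0.018 0 0 0 0; 0 0 0.024 0 0 0 0; 0 0 0.024 0 0 0 0")

```text
clock: 17.77
tool_pos: [0.5653, 0.1717, 0.144]
tcp_rot: [[-0.142, 0.99, 0.0], [0.99, 0.142, 0.0], [0.0, 0.0, -1.0]]
wrist_force: [3.7, 1.0, 1.6]
width: 0.008
gripper_force: 50.0
```

send_rows(plan="0 0 0.006 0 0 0 0; 0 0 0.012 0 0 0 0; 0 0 0.018 0 0 0 0; 0 0 0.024 0 0 0 0; 0 0 0.024 0 0 0 0")

```text
clock: 18.4
tool_pos: [0.5653, 0.1717, 0.132]
tcp_rot: [[-0.142, 0.99, 0.0], [0.99, 0.142, 0.0], [0.0, 0.0, -1.0]]
wrist_force: [4.5, 0.8, 2.4]
width: 0.0087
gripper_force: 50.0
```

send_rows(plan="0 0 0.006 0 0 0 0; 0 0 0.012 0 0 0 0; 0 0 0.016 0 0 0 0; 0 0 0.016 0 0 0 0")

```text
clock: 18.9
tool_pos: [0.5654, 0.1717, 0.1242]
tcp_rot: [[-0.142, 0.99, 0.001], [0.99, 0.142, 0.0], [0.0, 0.001, -1.0]]
wrist_force: [4.1, 1.4, 3.6]
width: 0.0084
gripper_force: 50.0
```

send_rows(plan="0 0 0.006 0 0 0 0; 0 0 0.012 0 0 0 0; 0 0 0.018 0 0 0 0; 0 0 0.018 0 0 0 0")

```text
clock: 19.4
tool_pos: [0.5653, 0.1717, 0.115]
tcp_rot: [[-0.142, 0.99, 0.0], [0.99, 0.142, 0.0], [0.0, 0.001, -1.0]]
wrist_force: [4.6, 1.6, 1.9]
width: 0.0086
gripper_force: 50.0
```

send_rows(plan="0 0 0 0 0 0 0.15; 0 0 0 0 0 0 0.15; 0 0 0 0 0 0 0.15; 0 0 -0.06 0 0 0 0.15; 0 0 -0.14 0 0 0 0.15")

```text
clock: 20.02
tool_pos: [0.5639, 0.1712, 0.1846]
tcp_rot: [[-0.142, 0.99, -0.003], [0.99, 0.142, -0.001], [-0.001, -0.003, -1.0]]
wrist_force: [0.2, 0.2, 0.8]
width: 0.0138
gripper_force: 0.0
```

send_rows(plan="0 0 0 0 0 0 0; 0 0 0 0 0 0 0; 0 0 0 0 0 0 0", newtons=20)

```text
clock: 20.4
tool_pos: [0.5641, 0.1713, 0.1837]
tcp_rot: [[-0.142, 0.99, -0.002], [0.99, 0.142, -0.001], [-0.0, -0.002, -1.0]]
wrist_force: [-0.7, -0.2, -0.1]
width: 0.0004
gripper_force: 0.0
```

```bash
python3 - <<'E'
from cell import env
import cv2,pickle
S=env.read_camera("scene");pickle.dump(S,open("b2.pkl","wb"))
cv2.imwrite("pics/rel.png",cv2.resize(S["frame"][215:335,315:415,::-1],None,fx=5,fy=5,interpolation=cv2.INTER_CUBIC))
E
python3 g.py
```

```text
t 20.45 tcp [0.5642 0.1713 0.1837] yaw 8.18 F [ 0.1  0.9 -0.3] w 0.0003 g 0.0
```

View pics/rel.png

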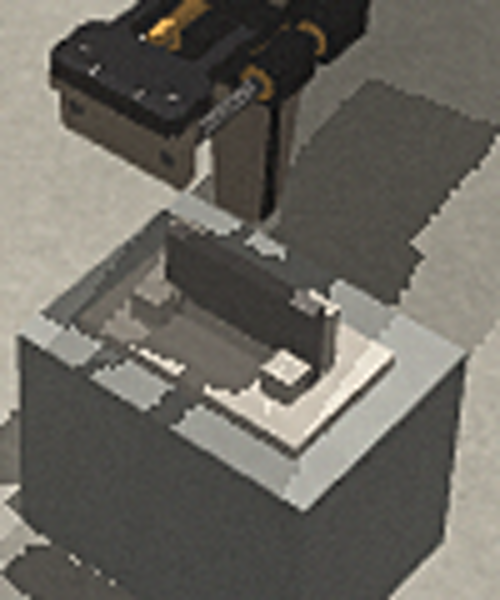

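The picture shows the cassette standing in the slot with its top about level with the backstops and the closed fingers above it. Now I'll push down on its top.

send_rows(plan="0 0 0.02 0 0 0 0; 0 0 0.04 0 0 0 0; 0 0 0.05 0 0 0 0; 0 0 0.056 0 0 0 0; 0 0 0.06 0 0 0 0")

```text
clock: 21.08
tool_pos: [0.5652, 0.1716, 0.1549]
tcp_rot: [[-0.142, 0.99, 0.0], [0.99, 0.142, 0.0], [0.0, 0.0, -1.0]]
wrist_force: [0.1, -0.8, 0.2]
width: 0.0004
gripper_force: 0.0
```

send_rows(plan="0 0 0.004 0 0 0 0; 0 0 0.008 0 0 0 0; 0 0 0.012 0 0 0 0; 0 0 0.012 0 0 0 0")

```text
clock: 21.58
tool_pos: [0.565, 0.1716, 0.1489]
tcp_rot: [[-0.142, 0.99, -0.0], [0.99, 0.142, -0.0], [-0.0, -0.0, -1.0]]
wrist_force: [0.3, 0.9, -0.0]
width: 0.0006
gripper_force: 0.0
```

send_rows(plan="0 0 0.004 0 0 0 0; 0 0 0.008 0 0 0 0; 0 0 0.012 0 0 0 0; 0 0 0.012 0 0 0 0")

```text
clock: 22.08
tool_pos: [0.5653, 0.1717, 0.1431]
tcp_rot: [[-0.142, 0.99, 0.0], [0.99, 0.142, 0.0], [0.0, 0.0, -1.0]]
wrist_force: [-0.2, 0.4, 2.7]
width: 0.0005
gripper_force: 1.4
```

send_rows(plan="0 0 0.006 0 0 0 0; 0 0 0.012 0 0 0 0; 0 0 0.016 0 0 0 0; 0 0 0.016 0 0 0 0")

```text
clock: 22.58
tool_pos: [0.5652, 0.1716, 0.1348]
tcp_rot: [[-0.142, 0.99, 0.0], [0.99, 0.142, 0.0], [-0.0, 0.0, -1.0]]
wrist_force: [1.2, 0.5, 0.9]
width: 0.0004
gripper_force: 0.7
```

send_rows(plan="0 0 0.006 0 0 0 0; 0 0 0.012 0 0 0 0; 0 0 0.016 0 0 0 0; 0 0 0.016 0 0 0 0")

```text
clock: 23.08
tool_pos: [0.5652, 0.1716, 0.1268]
tcp_rot: [[-0.142, 0.99, 0.0], [0.99, 0.142, 0.0], [0.0, 0.0, -1.0]]
wrist_force: [1.1, 0.3, 0.8]
width: 0.0003
gripper_force: 0.8
```

send_rows(plan="0 0 0.006 0 0 0 0; 0 0 0.012 0 0 0 0; 0 0 0.016 0 0 0 0; 0 0 0.016 0 0 0 0")

```text
clock: 23.58
tool_pos: [0.5652, 0.1716, 0.1189]
tcp_rot: [[-0.142, 0.99, 0.0], [0.99, 0.142, 0.0], [0.0, 0.0, -1.0]]
wrist_force: [0.6, 1.3, 1.5]
width: 0.0004
gripper_force: 0.9
```

send_rows(plan="0 0 0.004 0 0 0 0; 0 0 0.008 0 0 0 0; 0 0 0.008 0 0 0 0")

```text
clock: 23.95
tool_pos: [0.5652, 0.1716, 0.1149]
tcp_rot: [[-0.142, 0.99, 0.0], [0.99, 0.142, 0.0], [-0.0, 0.0, -1.0]]
wrist_force: [0.7, 1.0, 2.1]
width: 0.0005
gripper_force: 0.8
```

send_rows(plan="0 0 0.004 0 0 0 0; 0 0 0.006 0 0 0 0; 0 0 0.006 0 0 0 0")

```text
clock: 24.32
tool_pos: [0.5644, 0.1714, 0.1114]
tcp_rot: [[-0.142, 0.99, -0.001], [0.99, 0.142, -0.0], [-0.0, -0.002, -1.0]]
wrist_force: [-0.9, 0.3, 0.1]
width: 0.0001
gripper_force: 0.0
```

send_rows(plan="0 0 0.003 0 0 0 0; 0 0 0.004 0 0 0 0; 0 0 0.004 0 0 0 0")

```text
clock: 24.7
tool_pos: [0.565, 0.1716, 0.1099]
tcp_rot: [[-0.142, 0.99, -0.0], [0.99, 0.142, -0.0], [-0.0, -0.0, -1.0]]
wrist_force: [-0.7, 0.0, -0.5]
width: 0.0003
gripper_force: 0.0
```

Contact vanished at the expected release height, so it has dropped. I'll retract and check against the first picture.

send_rows(plan="0 0 -0.1 0 0 0 0; 0 0 -0.22 0 0 0 0; 0 0 -0.34 0 0 0 0; -0.1 0 -0.36 0 0 0 0; -0.22 0 -0.36 0 0 0 0")

```text
clock: 25.32
tool_pos: [0.5816, 0.0625, 0.292]
tcp_rot: [[-0.145, 0.989, 0.003], [0.989, 0.145, 0.0], [-0.0, 0.003, -1.0]]
wrist_force: [1.0, -0.7, 0.2]
width: 0.0004
gripper_force: 0.0
```

send_rows(plan="-0.12 0 0 0 0 0 0; -0.24 0 0 0 0 0 0; -0.36 0 0 0 0 0 0; -0.48 0 0 0 0 0 0; -0.55 0 0 0 0 0 0")

```text
clock: 25.95
tool_pos: [0.6198, -0.2124, 0.2899]
tcp_rot: [[-0.141, 0.99, -0.0], [0.99, 0.141, -0.0], [-0.0, -0.0, -1.0]]
wrist_force: [0.2, -0.0, -0.0]
width: 0.0007
gripper_force: 0.0
```

send_rows(plan="-0.12 0 0 0 0 0 0; -0.2 0 0 0 0 0 0; -0.2 0 0 0 0 0 0; -0.2 0 0 0 0 0 0; -0.2 0 0 0 0 0 0")

```text
clock: 26.58
tool_pos: [0.6342, -0.3071, 0.2903]
tcp_rot: [[-0.144, 0.99, 0.0], [0.99, 0.144, 0.0], [0.0, 0.0, -1.0]]
wrist_force: [-0.3, 0.3, 1.4]
width: 0.0001
gripper_force: 0.0
```

```bash
python3 g.py
python3 - <<'E'
from cell import env
from h import *
import cv2
for n in("scene","top"):
    f=env.read_camera(n)["frame"];d=np.abs(f.astype(int)-C[n]["frame"]).max(2)>40
    R=dict(scene=dict(box=(315,250,95,110),spool=(245,280,45,60),jar=(243,152,30,40),text=(435,395,150,85)),top=dict(box=(235,200,75,65),spool=(303,160,33,40),jar=(463,265,32,32),text=(85,190,95,72)))[n]
    for k,(x,y,w,h) in R.items():
        q=d[y:y+h,x:x+w];yy,xx=np.nonzero(q);print(n,k,q.sum(),(xx.min()+x,xx.max()+x,yy.min()+y,yy.max()+y) if q.any() else "")
    # slot profile: brightness at the slot's middle / cassette place
    c=proj(n,np.array([.5656,.171,.138])).round().astype(int);a=f[c[1]-4:c[1]+5,c[0]-4:c[0]+5].mean(2).astype(int);b=C[n]["frame"][c[1]-4:c[1]+5,c[0]-4:c[0]+5].mean(2).astype(int);print(np.c_[b[::2],a[::2]])
E
```

```text
t 26.57 tcp [ 0.6342 -0.3071  0.2903] yaw 8.25 F [-0.3  0.3  1.4] w 0.0001 g 0.0
scene box 0 
scene spool 0 
scene jar 18 (np.int64(244), np.int64(270), np.int64(154), np.int64(191))
scene text 0 
[[118 205 236 231 223 221 218 223 223 122 216 244 237 232 228 227 230 231]
 [ 85  90  84 117 209 237 231 224 219  91  98  86 129 215 247 238 231 226]
 [ 70  61  66  86  93  86  76 162 243  71  64  64  94  95  85  84 172 249]
 [236 247 157  65  60  64  79  91  86 244 252 171  68  62  67  80  98  91]
 [222 225 228 236 246 207 113  61  64 229 232 236 243 250 221 122  64  65]]
top box 0 
top spool 0 
top jar 968 (np.int64(463), np.int64(494), np.int64(265), np.int64(296))
top text 0 
[[223 226 226 228 226 227 228 222 219 216 218 217 219 217 219 218 216 211]
 [210 181 155 149 127 110 105 108 108 200 175 147 141 123 104  96 102 103]
 [107 110 109 107 108 110 109 111 107  99 107 100 107 109 109 112 101 101]
 [143 144 157 178 180 180 201 225 227 155 167 179 185 186 188 201 217 220]
 [224 224 223 223 224 224 223 226 225 218 214 217 217 216 216 216 215 217]]
```

The box and collar look exactly as they did at the start, so the cassette is inside and the collar hasn't shifted. Spool and text block match too. The jar matches in the scene view apart from 18 pixels, and the arm hides it in the top view. I'm handing in.

```bash
python3 -c "
from cell import env
print(env.hand_in())"
```

```text
the job is handed in; nothing more can be done
None
```

I posted the spent cassette foot first through the slot and pushed it until contact vanished at the height where the rollers let go, at no more than about 10 N in the readings; I couldn't see it inside the box, but the collar, spool, text block and jar show no sign of having moved, and I handed the job in at about 27 s.

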